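Ready the presenter's laptop at the drilling workshop

TASK

The laptop on the workshop table is needed for the talk: raise its half-shut screen so that it stands about 110 degrees open, that is leaning back some 20 degrees past upright. Take the screwdriver that lies on the laptop's palm rest and lay it gently back in the instrument tray, flat and lengthwise in the empty bay with the blue mat. Leave the mouse, the cup and the drill where they are.

Things in the scene. Friction and masses are not known exactly. Their poses are not given: they have to be found in the camera images.
- laptop: base of a silver laptop, 205 deep (x) x 290 wide (y) x 14 mm high, fixed firmly to the table by its feet. Origin at the centre of its underside; +x points from the palm rest (front edge at x = -102 mm) to the hinge, z up. Keyboard at the rear, bare palm rest with touchpad in front; its top is 14 mm above the table, the keys 1 mm more
- screen (a joint): angle of the screen lid in rad: 0 shut on the keyboard, 1.57 upright, 1.92 is 110 degrees open, stop at 2.36. It starts half shut, between 0.72 and 1.0. The hinge is stiff (about 0.75 N m friction, screen 0.4 kg): the lid stays where it is left, neither falling nor springing back; some 3 to 6 N at its free edge move it
- screen_hinge (a point): point on the hinge axis, at mid-width, 98.5 mm behind the laptop's origin (laptop x) and 14.5 mm above the table. Axes as the laptop's; the hinge axis is its y axis. The point stays with the base
- screen_edge (a point): middle of the screen's free edge on its inner (display) face, 200 mm from the hinge axis; it moves with the screen. The lid is 290 mm wide and 8 mm thick; the display face has nothing sticking out. Its axes: those of the laptop when the screen is shut, turned with the screen
- driver: surgical screwdriver 195 mm long, lying flat along its own x axis, 120 g nominal. Brown hexagonal handle, 20 mm across flats, 23 mm across corners and 100 mm long, from x = -92 to +8 mm, with a steel cap behind it; steel shaft of 7 mm diameter ahead of it to the tip at x = +97 mm. Origin halfway along the whole length, on the underside of the handle. It lies loose on the laptop's palm rest, roughly along the laptop's width, below and in front of the half-shut screen
- driver_grip (a point): point on the handle's axis, 10 mm above the underside, 35 mm behind the driver's origin, close to the balance point: the place to grip across the handle. Axes as the driver's
- tray: steel instrument tray with white rim, 250 deep (x) x 256 wide (y) x 32 mm high, fixed. Origin at the centre of its underside, z up. A blue divider 29 mm high across its width at x = +16 mm parts it: behind (+x) a blue rack with four steel retractors up to 36 mm high, in front (-x) the empty bay
- bay (a point): centre of the empty bay, on the top of its blue mat, 6 mm above the table. Axes as the tray's. The bay is 134 mm across (x) and 250 mm long (y), with 29 to 32 mm high walls around it
- mouse: black computer mouse 100 x 58 x 31 mm, loose on the table, a bystander. Origin at the centre of its underside
- cup: clear plastic cup, 72 mm wide at the rim, 85 mm high, loose, a bystander. Origin at the centre of its underside
- drill: blue surgical power drill standing on its black battery foot, 205 mm high, about 245 mm long with its bit, 1.1 kg, loose, a bystander. Origin at the centre of the foot's underside; the bit points to its +x
There are look-alikes about, which are no part of the job. Several things have the shape of the driver; the one meant has the colours described above.

How it is judged:
By the outcome, as a careful person would: the job done as asked, in the order asked, and still so for the second after the job is handed in, with the robot touching nothing.
It also fails if it takes over 58 s, if anything falls off the work surface, if the arm or the gripper's body presses on something with over 40 N, if the wrist force passes 120 N, or if a joint passes its speed limit or range.

ROBOT

A 6-joint arm with a two-finger parallel gripper is mounted at the origin on the work surface. World frame = base frame: x ahead of the robot, y to its left, z up, the work surface at z = 0. Lengths are in mm, angles in degrees, forces in N, time in s.
With the tool pointing down it reaches from about 350 to 775 mm from the base axis. Payload 7.3 kg.
Tool frame: the origin (TCP) lies midway between the tips of the shut fingers; the grasp point (between the pads) lies 19 mm behind it; z points along the fingers, y is the line along which they close (so a half turn about z gives the same grasp; the last joint's range is limited). The gripper opens to 92 mm and grips with 3 to 60 N. Pads are 19 mm wide; open, the fingers measure 130 mm over their backs; the gripper's body (75 mm by 190 mm) begins 47 mm behind the grasp point.
Start: joints at [-77.12, 19.595, 87.324, -0, 73.075, -8.365], TCP at [190.264, -489.335, 187.441] pointing down, gripper open.
Joint ranges: [-145.02, 145.02], [-44.19, 115.74], [2.07, 154.8], [-57.11, 237.11], [16.16, 152.29], [-177.93, 177.93]. Speed limits (degrees/s): [147.25, 147.25, 180, 180, 180, 180].

INTERFACE

Orientations are given as a 3x3 rotation matrix whose columns are the frame's x, y, z axes.
In Python, from plant import state, snapshot, sign_off, boxes_of gives the robot as it stands.
- The arm moves only by the tool send_rows, never from a script. Its argument "targets" is a list of rows, each a list of 7 numbers: the shift along the tool's x, y, z in cm, then the turn, a rotation vector about the tool's x, y, z in degrees, then the opening, from 0 (shut) to 1 (fully open). In form: [[x, y, z, ax, ay, az, grip], ...]. A call has 1 to 12 rows; each row shifts and turns the commanded pose from where the row before left it, along the tool's axes as they then stand; what a row does not reach is not made up. A row lasts 1/12 s, in which the tool goes at most 41.7 mm and 7.16 degrees, less where a joint would pass 70% of its speed; a pose out of reach is approached as far as the arm can. A call with a gripper value outside its range is refused whole. The fingers move at their own pace and stop on an object; "force" is the grip in N (left out, the last holds). Time passes only in rows, so rows that do not move let the fingers close. It gives the time, the measured TCP pose, the force, the opening and the grip force at its end, in the units of the state.
- state(): the state, without advancing time (a new reading comes with each control period).
- snapshot(name): name is "scene" or "top" or "wrist"; returns a dict with "color" (480x640x3 uint8, red, green, blue), "mtx" (3x3 intrinsics, pixels), "k1" (the pictures are not rectified: a ray, as slopes to the right and down, at radius r is drawn at 1 + k1 r^2 times it, then the intrinsics apply), "pose" (4x4, takes a point from camera to world coordinates). Camera axes: x right, y down, z forward; pixel columns grow to the right and rows downward; lengths in mm; the calibration is good to about 2 mm. A picture is of the moment at which its call begins. There is no depth.
- sign_off(): hands the job in; it is judged then, once.
Trained networks look in a picture, given as the dict that the camera call returned (one of the last four; its "shot" number tells which), for a name from the list of things; names that differ only in an ending like _2 or _b are one class to them, and where a whole thing is asked for, a point or a joint stands for the part that bears it (a point fixed in the world has none). Each returns a list of dicts, best first, with "conf" (0 to 1); they miss things now and then, are a little off and sometimes report something else, mostly with a low value. They report only what shows in the picture. A call takes as long as a camera call. They do not tell look-alikes from the thing itself.
- boxes_of(query, picture): "centre" ([x, y, z] in mm, in world coordinates, good to about 4 mm: the middle of the surface that is visible of it).
The state is a dict: "t": time; "q": joint angles; "qvel": joint speeds; "tau": joint torques, N m; "eef_pos": TCP position; "tcp_rot": TCP orientation; "force": force on the tool from outside, world axes, zero at the start; "ft_torque": the same for the moment, N m; "finger_gap": finger opening in mm; "grasp_force": force on a finger pad.
Only numpy, scipy, OpenCV 4.12 (cv2) and the standard library are available. Lean on these libraries where they do the work, as an engineer would, in place of code of your own. Each camera call takes 0.05 s, during which the arm holds its last target. There are 200 camera calls.

## Working session

There is one attempt and no reset: what is moved stays moved. The work goes in short steps, Python scripts to look and compute and a tool call to move; the robot and the scene stay as the last step left them, time stands still between calls to the robot, and variables do not carry over. Pictures are saved under pics/ and viewed, at most 10 in all, crops included, and the job is handed in when it is done.

Besides the shell and the picture viewer there is one more tool, called after ">>>" as name(argument=value, ...) on one line, values as JSON. send_rows: Moves the arm, as the interface text tells. Its arguments: {"type":"object","properties":{"targets":{"type":"array"},"force":{"type":"number"}},"required":["targets"]}

```bash
mkdir -p pics; ls; cat > h.py <<'E'
import numpy as np, cv2
from plant import state, snapshot, sign_off, boxes_of
def save(p,n): cv2.imwrite(f'pics/{n}.png',p['color'][:,:,::-1])
def proj(p,P):
    T=np.linalg.inv(p['pose']);c=(T[:3,:3]@np.atleast_2d(P).T).T+T[:3,3]
    s=c[:,:2]/c[:,2:];s=s*(1+p['k1']*(s**2).sum(1,keepdims=True))
    return s@np.array(p['mtx'])[:2,:2].T+np.array(p['mtx'])[:2,2]
def ray(p,uv):
    K=np.array(p['mtx']);d=(np.array(uv,float)-K[:2,2])/[K[0,0],K[1,1]];s=d.copy()
    for _ in range(20): s=d/(1+p['k1']*(s@s))
    T=np.array(p['pose']);return T[:3,3],T[:3,:3]@np.r_[s,1]
def atz(p,uv,z):
    o,d=ray(p,uv);return o+d*(z-o[2])/d[2]
E
python3 - <<'E'
from h import *
a=snapshot('top');b=snapshot('scene')
save(a,'top');save(b,'scene')
for p in (a,b):
    print(p['pose'][:3,3])
    for q in ['laptop','screen','driver','tray','mouse','cup','drill']:
        print(q,[(np.round(r['centre']),round(r['conf'],2),np.round(proj(p,r['centre'])[0])) for r in boxes_of(q,p)])
E
```

```text
pics
[ 253.52892203  -23.78273924 1257.88183695]
laptop [(array([483., 176.,  44.]), 0.63, array([252., 249.]))]
screen [(array([517., 164., 113.]), 0.95, array([255., 228.]))]
driver [(array([250., 260.,  16.]), 0.87, array([204., 344.])), (array([435., 149.,  28.]), 0.69, array([261., 271.])), (array([575., 501., 174.]), 0.53, array([104., 180.]))]
tray [(array([ 524., -190.,    5.]), 0.65, array([404., 251.])), (array([574., 498., 176.]), 0.22, array([105., 181.]))]
mouse [(array([ 453., -468.,   28.]), 0.7, array([519., 291.]))]
cup [(array([767., -25.,  49.]), 0.96, array([347., 146.]))]
drill [(array([570., 502., 173.]), 0.82, array([103., 183.]))]
[ 988.81425346 -338.21154202  986.71026408]
laptop [(array([522., 149.,  93.]), 0.69, array([368., 214.]))]
screen [(array([523., 162., 104.]), 0.75, array([373., 209.]))]
driver [(array([ 287., -232.,   14.]), 0.67, array([196., 239.])), (array([257., 258.,  17.]), 0.53, array([339., 154.]))]
tray [(array([ 535., -190.,    9.]), 0.89, array([259., 302.]))]
mouse [(array([ 467., -472.,   31.]), 0.7, array([134., 341.]))]
cup [(array([749., -19.,  50.]), 0.64, array([371., 326.]))]
drill [(array([607., 490., 109.]), 0.95, array([491., 172.]))]
```

View pics/top.png

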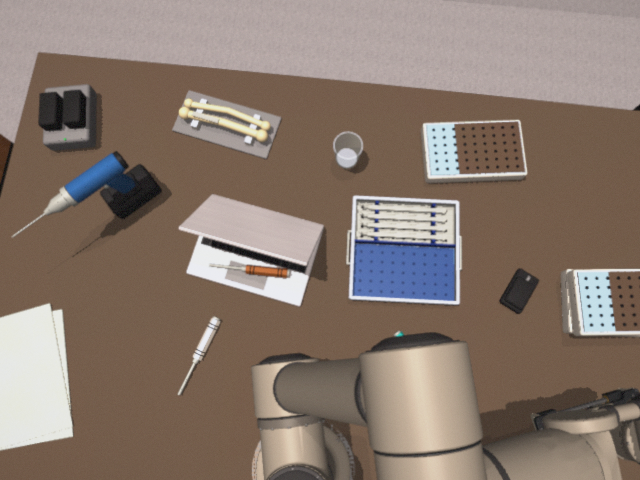

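View pics/scene.png

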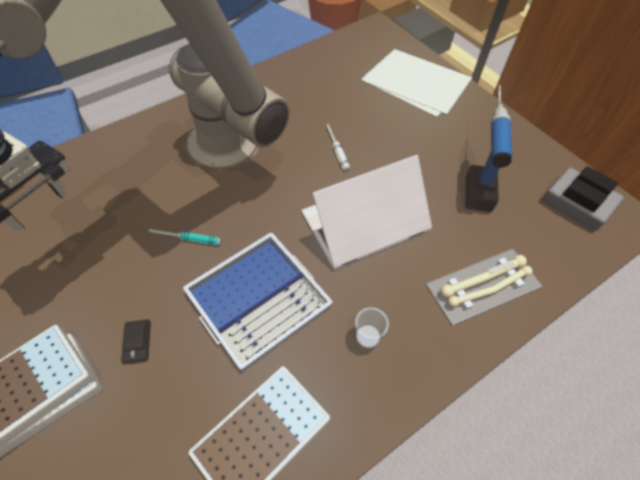

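```bash
python3 - <<'E'
import cv2
a=cv2.imread('pics/top.png')[190:370,170:330]
cv2.imwrite('pics/crop1.png',cv2.resize(a,None,fx=3.3,fy=3.3,interpolation=cv2.INTER_CUBIC))
E
```

```text
(no output)
```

View pics/crop1.png

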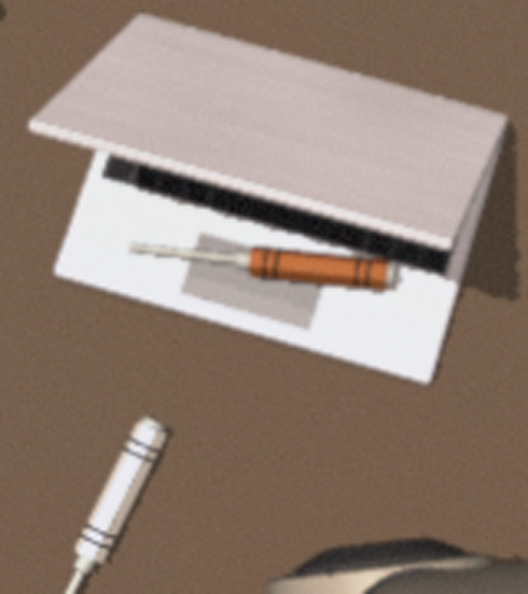

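The top view shows three screwdrivers: a white one at (204,344), a teal one at scene (196,239), and a brown-orange handle with steel shaft on the palm rest at top (261,271). The last fits the description: it has the right colours and lies on the palm rest under the lid, and the crop confirms it. Next I fit the poses.

```bash
cat > fit.py <<'E'
from h import *
from scipy.optimize import least_squares
p=snapshot('top')
c=lambda u,v:(170+u/3.3,190+v/3.3)
def Rz(a): return np.array([[np.cos(a),-np.sin(a),0],[np.sin(a),np.cos(a),0],[0,0,1]])
obs=np.array([c(55,273),c(432,383),c(30,126),c(448,245),c(140,14),c(508,117)])
def lid(d,y,off,th): # d from hinge along lid, off outward (outer face)
    return np.array([98.5-d*np.cos(th)+off*np.sin(th),y,14.5+d*np.sin(th)+off*np.cos(th)])
def model(v):
    x,y,a,th=v
    P=[[-102,145,14],[-102,-145,14],lid(200,145,4,th),lid(200,-145,4,th),lid(0,145,8,th),lid(0,-145,8,th)]
    return (Rz(a)@np.array(P).T).T+[x,y,0]
r=least_squares(lambda v:(proj(p,model(v))-obs).ravel(),[480,160,0.2,0.85],loss='soft_l1',x_scale=[10,10,.1,.1])
print('laptop',r.x,'yaw',np.degrees(r.x[2]),'lid',np.degrees(r.x[3]));print(r.fun.reshape(-1,2).round(1))
x,y,a,th=r.x
print('hinge',(Rz(a)@[98.5,0,14.5]+[x,y,0]).round(),'edge',(Rz(a)@lid(200,0,0,th)+[x,y,0]).round())
tip=atz(p,c(131,247),24);cap=atz(p,c(400,276),24)
print('driver',tip.round(),cap.round(),np.linalg.norm(tip-cap)); u=(tip-cap)/np.linalg.norm(tip-cap)
print('dir',np.degrees(np.arctan2(u[1],u[0])),'grip',((tip+cap)/2-35*u).round(),'handle',atz(p,c(318,267),25).round())
to=np.array([(353,197),(460,200),(458,303),(349,301)],float)
tm=lambda v:(Rz(v[2])@np.array([[125,128,32],[125,-128,32],[-125,-128,32],[-125,128,32]]).T).T+[v[0],v[1],0]
t=least_squares(lambda v:(proj(p,tm(v))-to).ravel(),[530,-190,0],x_scale=[10,10,.1])
print('tray',t.x,np.degrees(t.x[2]));print(t.fun.round(1)); print('bay',Rz(t.x[2])@[-57,0,6]+[t.x[0],t.x[1],0])
s=state();print(s['tcp_rot'],s['eef_pos'],s['finger_gap'],s['t'])
E
python3 fit.py
```

```text
laptop [ 4.87706740e+02  1.71154446e+02 -1.68901241e-01  8.81127254e-01] yaw -9.677328281861023 lid 50.484872875691295
[[-0.8  0.4]
 [-0.3  0.2]
 [-0.5 -0.1]
 [ 1.7  0.3]
 [ 0.1 -0.3]
 [ 0.4 -0.7]]
hinge [585. 155.  14.] edge [459. 176. 169.]
driver [436. 274.  24.] [437.  76.  24.] 197.99109304676088
dir 90.08483261607259 grip [437. 140.  24.] handle [437. 136.  25.]
tray [ 5.24316735e+02 -1.89061426e+02  6.61688147e-02] 3.791193814991707
[ 0.4  0.3 -2.5  1.6  0.9  0.5  1.1 -2.1]
bay [ 467.44147121 -192.83029645    6.        ]
[[ 9.32054274e-01  3.62318682e-01  6.16092763e-05]
 [ 3.62318686e-01 -9.32054270e-01 -8.95908149e-05]
 [ 2.49627631e-05  1.05825694e-04 -9.99999994e-01]] [ 190.27491784 -489.33214345  187.44384939] 91.48390247713891 0.85
```

>>> send_rows(targets=[[2,-0.8,-0.6,0,0,0,0],[3.5,-1.5,-0.6,0,0,0,0],[3.5,-1.5,-0.6,0,0,0,0],[3.5,-1.5,-0.6,0,0,0,0],[3.5,-1.5,-0.6,0,0,0,0],[3.5,-1.5,-0.6,0,0,0,0],[3.5,-1.5,-0.6,0,0,0,0],[3.5,-1.5,-0.6,0,0,0,0],[3.5,-1.5,-0.6,0,0,0,0],[2,-0.8,0,0,0,7,0],[0,0,0,0,0,7,0],[0,0,0,0,0,7,0]])

```text
t: 1.85
eef_pos: [440.3, -245.3, 241.5]
tcp_rot: [[1.0, 0.001, 0.0], [0.001, -1.0, -0.0], [0.0, 0.0, -1.0]]
force: [0.1, 0.0, -0.5]
finger_gap: 16.6
grasp_force: 0.0
```

```bash
cat > go.py <<'E'
import sys
from h import *
from scipy.spatial.transform import Rotation as R
# usage: go.py x y z yaw : delta to that tool-down pose, in present tool axes (cm) and turn about tool z
x,y,z,w=map(float,sys.argv[1:5]);s=state();T=np.array(s['tcp_rot'])
yaw=np.degrees(np.arctan2(T[1,0],T[0,0]))
print('t',round(s['t'],2),'pos',np.round(s['eef_pos'],1),'yaw',round(yaw,2),'q',np.round(s['q']),'F',np.round(s['force'],1))
print('shift cm',(T.T@(np.array([x,y,z])-s['eef_pos'])/10).round(2),'turn z',round(-(w-yaw),1))
E
python3 go.py 412 184 240 -9.7
```

```text
t 1.85 pos [ 440.3 -245.3  241.5] yaw 0.08 q [-38.  15.  85.   0.  80.  52.] F [ 0.1  0.  -0.5]
shift cm [ -2.76 -42.93   0.14] turn z 9.8
```

>>> send_rows(targets=[[-0.25,-2.9,0,0,0,0,0],[-0.25,-4,0,0,0,0,0],[-0.25,-4,0,0,0,0,0],[-0.25,-4,0,0,0,0,0],[-0.25,-4,0,0,0,0,0],[-0.25,-4,0,0,0,0,0],[-0.25,-4,0,0,0,0,0],[-0.25,-4,0,0,0,0,0],[-0.25,-4,0,0,0,0,0],[-0.25,-4,0,0,0,0,0],[-0.25,-4,0,0,0,4.9,0],[0,0,0,0,0,4.9,0]])

```text
t: 2.85
eef_pos: [408.6, 188.4, 241.5]
tcp_rot: [[0.987, -0.163, 0.0], [-0.163, -0.987, 0.003], [-0.0, -0.003, -1.0]]
force: [-1.0, 0.2, 0.3]
finger_gap: 0.7
grasp_force: 0.0
```

```bash
python3 go.py 412 184 145 -9.7; python3 - <<'E'
from h import *
p=snapshot('scene');q=snapshot('wrist')
save(p,'s2')
for n in('screen',): 
  print([(np.round(r['centre']),round(r['conf'],2)) for r in boxes_of(n,p)],[(np.round(r['centre']),round(r['conf'],2)) for r in boxes_of(n,q)])
# overlay fit
from math import *
L=[487.7,171.2,-.1689,.881]
def lid(d,y,o,th):
    P=np.array([98.5-d*cos(th)+o*sin(th),y,14.5+d*sin(th)+o*cos(th)]);a=L[2]
    return [L[0]+cos(a)*P[0]-sin(a)*P[1],L[1]+sin(a)*P[0]+cos(a)*P[1],P[2]]
im=p['color'][:,:,::-1].copy()
pts=proj(p,[lid(0,145,8,L[3]),lid(0,-145,8,L[3]),lid(202,-145,8,L[3]),lid(202,145,8,L[3])])
cv2.polylines(im,[pts.round().astype(int)],True,(0,0,255),1)
t=[524.3,-189.1,.066]
pts=proj(p,[[t[0]+cos(t[2])*x-sin(t[2])*y,t[1]+sin(t[2])*x+cos(t[2])*y,32] for x,y in((125,128),(125,-128),(-125,-128),(-125,128))])
cv2.polylines(im,[pts.round().astype(int)],True,(0,255,0),1)
cv2.imwrite('pics/s2.png',cv2.resize(im[120:390,150:510],None,fx=2.2,fy=2.2))
E
```

```text
t 2.85 pos [408.6 188.4 241.5] yaw -9.4 q [ 15.   9.  93.   0.  78. 114.] F [-1.   0.2  0.3]
shift cm [0.41 0.41 9.65] turn z 0.3
[(array([524., 164., 104.]), 0.78), (array([ 466., -471.,   30.]), 0.52)] [(array([512., 169., 123.]), 0.97)]
```

View pics/s2.png

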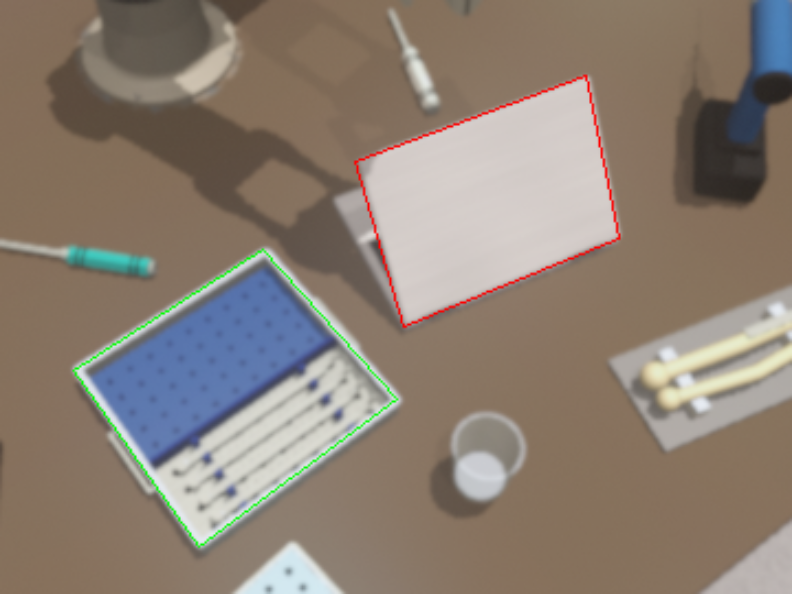

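The overlay lies right on the lid (red) and the tray (green), so the fit holds in an independent view. I'll now descend in front of the lid and push.

>>> send_rows(targets=[[0.2,0.2,2.4,0,0,0,0],[0.2,0.2,2.4,0,0,0,0],[0,0,2.4,0,0,0,0],[0,0,2.4,0,0,0,0],[1,0,0,0,0,0,0],[1,0,0,0,0,0,0],[1,0,0,0,0,0,0],[1,0,0,0,0,0,0],[1,0,-0.5,0,0,0,0],[1,0,-0.5,0,0,0,0]])

```text
t: 3.88
eef_pos: [474.5, 167.2, 156.7]
tcp_rot: [[0.986, -0.166, 0.002], [-0.166, -0.986, 0.0], [0.002, -0.001, -1.0]]
force: [-0.1, -1.1, -0.3]
finger_gap: 0.3
grasp_force: 0.0
```

```bash
cat > lp.py <<'E'
from h import *
s=state();a=-.1689;d=np.array(s['eef_pos'])-[584.8,154.6,0]
c,n=np.cos(a),np.sin(a)
print('X',(c*d[0]+n*d[1]).round(1),'Y',(-n*d[0]+c*d[1]).round(1),'z',d[2].round(1),'F',np.round(s['force'],1),'t',s['t'])
E
python3 lp.py
```

```text
X -110.9 Y -6.1 z 156.7 F [-0.1 -1.1 -0.3] t 3.8833
```

```bash
python3 - <<'E'
from h import *
p=snapshot('scene');cv2.imwrite('pics/s3.png',cv2.resize(p['color'][:300,150:510,::-1],None,fx=2,fy=2))
print(state()['force'])
E
```

```text
[ 2.02759471 -0.50448067  0.99516173]
```

View pics/s3.png

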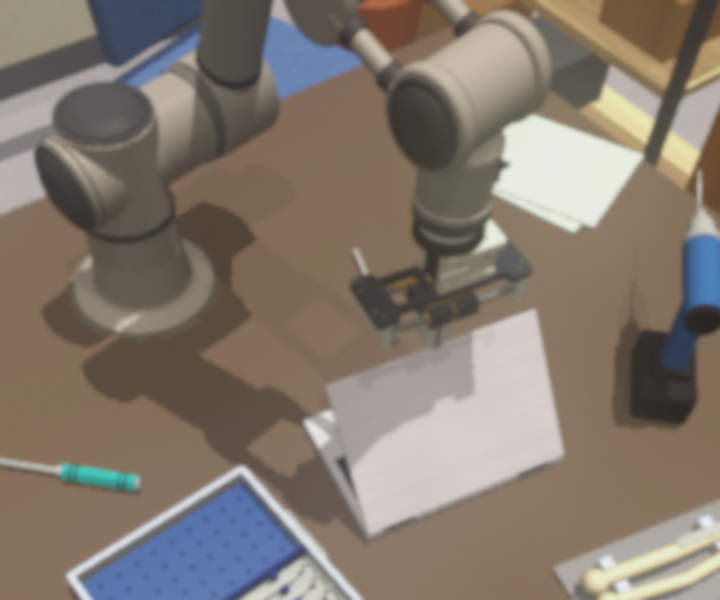

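The fingers at (435,335) are behind the lid's edge, as intended. I'll go on pushing along the arc.

>>> send_rows(targets=[[1.1,0,-0.7,0,0,0,0],[1.1,0,-0.7,0,0,0,0],[1.1,0,-0.6,0,0,0,0],[1.1,0,-0.4,0,0,0,0],[1.1,0,-0.3,0,0,0,0],[1.2,0,-0.2,0,0,0,0],[1.2,0,-0.2,0,0,0,0],[1.2,0,-0.2,0,0,0,0],[1.1,0,0,0,0,0,0]])

```text
t: 4.68
eef_pos: [574.7, 150.4, 189.8]
tcp_rot: [[0.986, -0.166, 0.003], [-0.166, -0.986, 0.0], [0.003, -0.001, -1.0]]
force: [-0.2, 0.4, -0.2]
finger_gap: 0.6
grasp_force: 0.0
```

```bash
python3 lp.py
```

```text
X -9.3 Y -5.8 z 189.8 F [-0.2  0.4 -0.2] t 4.6833
```

>>> send_rows(targets=[[0.8,0,0,0,0,0,0],[0.7,0,0,0,0,0,0],[0.7,0,0,0,0,0,0],[0.6,0,0.1,0,0,0,0],[0.5,0,0.2,0,0,0,0],[0.5,0,0.2,0,0,0,0]])

```text
t: 5.18
eef_pos: [610.8, 144.4, 183.2]
tcp_rot: [[0.986, -0.166, -0.0], [-0.166, -0.986, -0.0], [-0.0, 0.0, -1.0]]
force: [-0.5, -0.0, -0.6]
finger_gap: 0.3
grasp_force: 0.0
```

```bash
python3 lp.py; python3 - <<'E'
from h import *
p=snapshot('scene');cv2.imwrite('pics/s4.png',cv2.resize(p['color'][:300,150:510,::-1],None,fx=2,fy=2))
E
```

```text
X 27.3 Y -5.7 z 183.2 F [-0.5 -0.  -0.6] t 5.1833
```

View pics/s4.png

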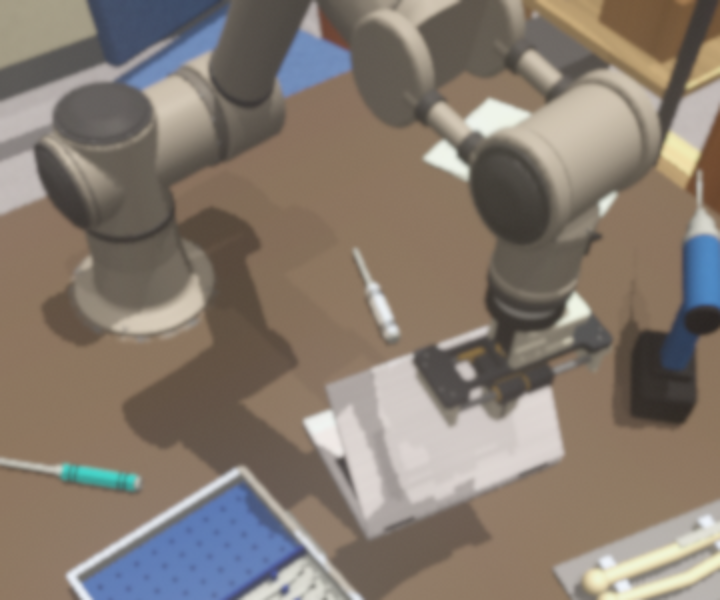

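```bash
python3 - <<'E'
from h import *
p=snapshot('scene');t=snapshot('top');s=state()
P=np.array([s['eef_pos'],np.array(s['eef_pos'])+[0,0,66]])
print('scene',proj(p,P),'in s4 px',(proj(p,P)-[150,0])*2,'top',proj(t,P))
im=p['color'][:,:,::-1].copy();im2=t['color'][:,:,::-1].copy()
for i,q in ((im,p),(im2,t)):
  for u in proj(q,P): cv2.circle(i,tuple(int(v) for v in u.round()),2,(0,0,255),-1)
a=cv2.resize(im[120:300,290:470],None,fx=2.2,fy=2.2,interpolation=2);b=cv2.resize(im2[150:330,150:330],None,fx=2.2,fy=2.2,interpolation=2)
cv2.imwrite('pics/s5.png',np.hstack([a,b]))
E
```

```text
scene [[395.11011994 217.16350598]
 [399.9404583  198.82709193]] in s4 px [[490.22023989 434.32701196]
 [499.8809166  397.65418385]] top [[265.4251354  180.4496231 ]
 [261.87484213 169.8556313 ]]
```

View pics/s5.png

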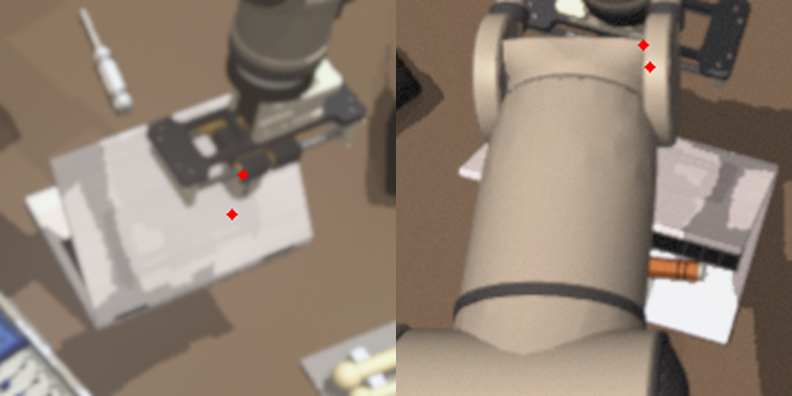

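```bash
python3 - <<'E'
from h import *
p=snapshot('scene');w=snapshot('wrist');s=state()
T=np.array(s['tcp_rot']);o=np.array(s['eef_pos'])
g=p['color'][:,:,::-1][165:235,350:450].astype(float);g=np.clip((g-60)*1.6,0,255).astype(np.uint8)
P=[o,o-T[:,2]*19,o-T[:,2]*66]; im=w['color'][:,:,::-1].copy()
print(proj(w,P),proj(p,P))
for u in proj(w,P): cv2.circle(im,tuple(int(v) for v in u.round()),4,(0,0,255),-1)
a=cv2.resize(g,(480,336),interpolation=2);b=cv2.resize(im,(320,240))
c=np.zeros((340,800,3),np.uint8);c[:336,:480]=a;c[:240,480:]=b;cv2.imwrite('pics/s6.png',c)
print(w['pose'].round(2), 'rel tcp',T.T@(w['pose'][:3,3]-o))
E
```

```text
[[325.10881046 270.57939139]
 [325.14587009 282.93558394]
 [325.27825739 327.15802215]] [[395.14430217 216.96925245]
 [396.47995679 211.90609417]
 [399.98775216 198.62111489]]
[[-1.7000e-01 -9.6000e-01 -2.4000e-01  6.7537e+02]
 [-9.9000e-01  1.6000e-01  4.0000e-02  1.3377e+02]
 [-0.0000e+00  2.5000e-01 -9.7000e-01  3.7965e+02]
 [ 0.0000e+00  0.0000e+00  0.0000e+00  1.0000e+00]] rel tcp [ 6.60202135e+01 -1.94728108e-01 -1.96343870e+02]
```

View pics/s6.png

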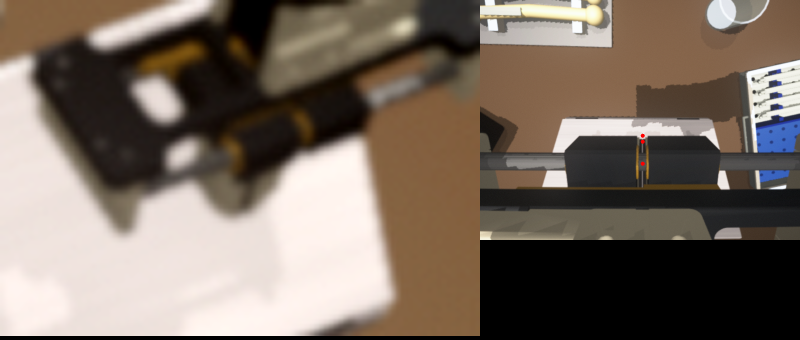

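```bash
cat > lidp.py <<'E'
from h import *
from math import *
L=[487.7,171.2,-.1689]
def lid(d,y,o,th):
    P=np.array([98.5-d*cos(th)+o*sin(th),y,14.5+d*sin(th)+o*cos(th)]);a=L[2]
    return [L[0]+cos(a)*P[0]-sin(a)*P[1],L[1]+sin(a)*P[0]+cos(a)*P[1],P[2]]
def corners(p,th,o=8): return proj(p,[lid(0,145,o,th),lid(0,-145,o,th),lid(202,-145,o,th),lid(202,145,o,th)])
E
python3 - <<'E'
from lidp import *
p=snapshot('scene');w=snapshot('wrist')
for d in (50.5,90,100,105,110):
    print(d,'s4',((corners(p,radians(d))-[150,0])*2).round().tolist(),'wrist/2+480',(corners(w,radians(d))/2+[480,0]).round().tolist())
E
```

```text
50.5 s4 [[561.0, 456.0], [367.0, 537.0], [323.0, 386.0], [533.0, 309.0]] wrist/2+480 [[565.0, 118.0], [714.0, 118.0], [747.0, 240.0], [529.0, 239.0]]
90 s4 [[561.0, 459.0], [367.0, 540.0], [374.0, 448.0], [601.0, 359.0]] wrist/2+480 [[566.0, 117.0], [713.0, 117.0], [789.0, 165.0], [484.0, 164.0]]
100 s4 [[561.0, 460.0], [367.0, 540.0], [388.0, 475.0], [618.0, 383.0]] wrist/2+480 [[566.0, 117.0], [713.0, 117.0], [793.0, 128.0], [480.0, 128.0]]
105 s4 [[561.0, 460.0], [367.0, 540.0], [395.0, 489.0], [625.0, 397.0]] wrist/2+480 [[566.0, 117.0], [713.0, 117.0], [793.0, 109.0], [481.0, 109.0]]
110 s4 [[560.0, 460.0], [367.0, 540.0], [402.0, 504.0], [632.0, 411.0]] wrist/2+480 [[566.0, 117.0], [713.0, 117.0], [792.0, 91.0], [482.0, 90.0]]
```

The lid has not moved. The fingers passed just above it: they show in s6 at crop (235,200), well short of the projected TCP at (216,250). I'll go back, come in lower at z 120, and push again while watching the force.

>>> send_rows(targets=[[0,0,-3,0,0,0,0],[0,0,-3,0,0,0,0],[-4,0,0,0,0,0,0],[-4,0,0,0,0,0,0],[-4,0,0,0,0,0,0],[-4,0,0,0,0,0,0],[-4,0,0,0,0,0,0],[0,0,3.5,0,0,0,0],[0,0,3,0,0,0,0],[0,0,3,0,0,0,0],[0,0,3,0,0,0,0]])

```text
t: 6.45
eef_pos: [412.9, 177.9, 118.0]
tcp_rot: [[0.986, -0.165, 0.002], [-0.165, -0.986, 0.0], [0.002, -0.001, -1.0]]
force: [0.6, 0.4, -0.7]
finger_gap: 0.1
grasp_force: 0.0
```

>>> send_rows(targets=[[1,0,0,0,0,0,0],[1,0,0,0,0,0,0],[1,0,0,0,0,0,0],[1,0,0,0,0,0,0],[1,0,0,0,0,0,0],[1,0,0,0,0,0,0]])

```text
t: 6.95
eef_pos: [472.1, 168.0, 120.4]
tcp_rot: [[0.986, -0.166, -0.002], [-0.166, -0.986, 0.001], [-0.002, -0.001, -1.0]]
force: [-10.4, 1.8, 7.2]
finger_gap: 0.5
grasp_force: 5.0
```

```bash
python3 lp.py;python3 - <<'E'
from h import *
p=snapshot('scene');save(p,'s7')
print([(np.round(r['centre']),round(r['conf'],2)) for r in boxes_of('screen',p)])
print(np.array(state()['force']).round(1))
E
```

```text
X -113.4 Y -5.7 z 120.4 F [-10.4   1.8   7.2] t 6.95
[(array([540., 159., 110.]), 0.64), (array([748., -20.,  50.]), 0.45)]
[-3.8  0.2  2.1]
```

Contact this time: the force is -10 N and the screen centre has moved back 16 mm. I'll carry on along the arc.

>>> send_rows(targets=[[0.6,0,-0.8,0,0,0,0],[0.7,0,-0.7,0,0,0,0],[0.7,0,-0.6,0,0,0,0],[0.7,0,-0.5,0,0,0,0],[0.8,0,-0.4,0,0,0,0],[0.8,0,-0.3,0,0,0,0],[0.8,0,-0.3,0,0,0,0],[0.8,0,-0.2,0,0,0,0],[0.8,0,-0.2,0,0,0,0],[0.8,0,-0.1,0,0,0,0]])

```text
t: 7.88
eef_pos: [547.2, 154.9, 159.8]
tcp_rot: [[0.986, -0.166, 0.0], [-0.166, -0.986, -0.0], [0.0, 0.0, -1.0]]
force: [-3.5, 0.1, 1.2]
finger_gap: 0.4
grasp_force: 2.2
```

```bash
python3 lp.py;python3 - <<'E'
from h import *
p=snapshot('scene');save(p,'s8')
print([(np.round(r['centre']),round(r['conf'],2)) for r in boxes_of('screen',p)])
print(np.array(state()['force']).round(1))
E
```

```text
X -37.1 Y -6.0 z 159.8 F [-3.5  0.1  1.2] t 7.8833
[(array([579., 150., 132.]), 0.92)]
[-0.1  0.1 -0.3]
```

>>> send_rows(targets=[[0.8,0,-0.1,0,0,0,0],[0.8,0,-0.1,0,0,0,0],[0.8,0,0,0,0,0,0],[0.8,0,0,0,0,0,0],[0.8,0,0,0,0,0,0],[0.8,0,0.1,0,0,0,0],[0.8,0,0.1,0,0,0,0],[0.5,0,0.1,0,0,0,0]])

```text
t: 8.65
eef_pos: [607.7, 144.8, 158.3]
tcp_rot: [[0.986, -0.166, 0.001], [-0.166, -0.986, -0.0], [0.001, 0.0, -1.0]]
force: [-3.4, -0.2, 1.7]
finger_gap: 0.3
grasp_force: 1.8
```

```bash
python3 lp.py;python3 - <<'E'
from lidp import *
p=snapshot('scene')
print([(np.round(r['centre']),round(r['conf'],2)) for r in boxes_of('screen',p)])
print(np.array(state()['force']).round(1))
im=p['color'][:,:,::-1].copy()
x0,y0,f=280,140,3.5
im=cv2.resize(im[y0:300,x0:490],None,fx=f,fy=f,interpolation=2)
for d,c in ((90,(255,0,0)),(100,(0,255,0)),(110,(0,0,255))):
    cv2.polylines(im,[((corners(p,radians(d))-[x0,y0])*f).round().astype(int)],True,c,1)
cv2.imwrite('pics/s9.png',im)
E
```

```text
X 24.2 Y -5.8 z 158.3 F [-3.4 -0.2  1.7] t 8.65
[]
[ 0.6 -0.3 -0.2]
```

View pics/s9.png

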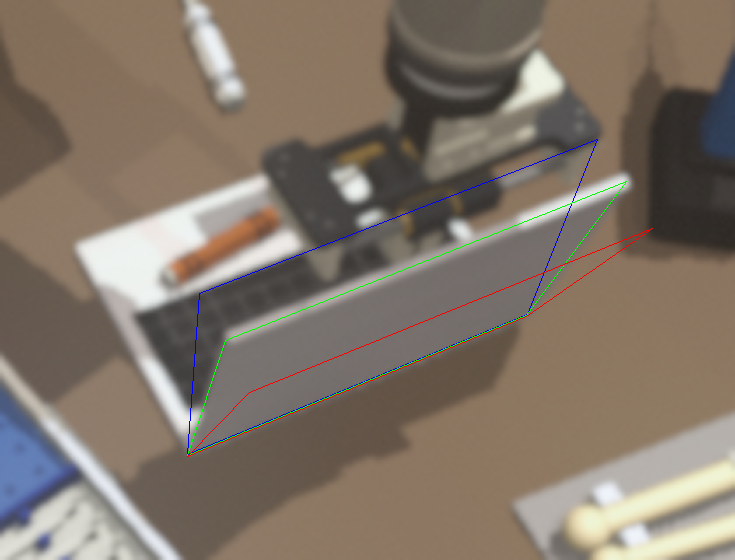

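The lid now stands at about 100° (the green outline matches). Ten degrees to go, measured from the image edge.

>>> send_rows(targets=[[0.5,0,0.1,0,0,0,0],[0.5,0,0.2,0,0,0,0],[0.5,0,0.2,0,0,0,0],[0.5,0,0.2,0,0,0,0],[0.4,0,0.2,0,0,0,0]])

```text
t: 9.17
eef_pos: [631.0, 141.2, 149.6]
tcp_rot: [[0.986, -0.166, 0.001], [-0.166, -0.986, 0.0], [0.001, -0.0, -1.0]]
force: [-2.7, 0.7, 3.8]
finger_gap: 0.4
grasp_force: 1.7
```

```bash
python3 lp.py;cat > meas.py <<'E'
from lidp import *
p=snapshot('scene');g=cv2.cvtColor(p['color'],cv2.COLOR_RGB2GRAY)
D=np.arange(90,125,1.)
M=np.array([[cv2.getRectSubPix(g,(1,1),tuple(map(float,proj(p,lid(200,y,8,radians(d)))[0])))[0,0] for d in D] for y in (-130,-115,-100,-85,-70)])
print(*D.astype(int));print(*np.median(M,axis=0).astype(int))
E
python3 meas.py
```

```text
X 47.8 Y -5.4 z 149.6 F [-2.7  0.7  3.8] t 9.1667
90 91 92 93 94 95 96 97 98 99 100 101 102 103 104 105 106 107 108 109 110 111 112 113 114 115 116 117 118 119 120 121 122 123 124
69 66 71 70 65 65 70 70 65 64 69 69 64 64 71 94 150 169 139 108 104 104 104 103 102 100 90 82 84 85 85 84 84 85 84
```

>>> send_rows(targets=[[0.3,0,0.1,0,0,0,0],[0.3,0,0.1,0,0,0,0],[0,0,0,0,0,0,0]])

```text
t: 9.47
eef_pos: [636.4, 140.1, 146.9]
tcp_rot: [[0.986, -0.166, -0.0], [-0.166, -0.986, 0.0], [-0.0, 0.0, -1.0]]
force: [-2.4, 0.5, 2.2]
finger_gap: 0.6
grasp_force: 0.9
```

```bash
python3 lp.py;python3 meas.py
```

```text
X 53.3 Y -5.6 z 146.9 F [-2.4  0.5  2.2] t 9.4667
90 91 92 93 94 95 96 97 98 99 100 101 102 103 104 105 106 107 108 109 110 111 112 113 114 115 116 117 118 119 120 121 122 123 124
69 66 71 70 65 66 70 70 65 64 69 69 63 64 69 69 65 84 144 169 143 108 102 102 101 99 88 79 78 82 84 84 84 83 84
```

The lid stands at 110°. Now I'll retreat and turn for the grasp.

>>> send_rows(targets=[[-1.6,0.3,0,0,0,0,0.2],[-2,0.3,-1,0,0,0,0.6],[-4,0.6,-2,0,0,0,0.6],[-4,0.6,-2,0,0,0,0.6],[-4,0.6,-1,0,0,0,0.6],[-4,0.6,0,0,0,0,0.6],[0,0,0,0,0,-7.1,0.6],[0,0,0,0,0,-7.1,0.6],[0,0,0,0,0,-7.1,0.6],[0,0,0,0,0,-7.1,0.6],[0,0,0,0,0,-7.1,0.6],[0,0,0,0,0,-7.1,0.6]])

```text
t: 10.52
eef_pos: [444.4, 142.9, 204.5]
tcp_rot: [[0.835, 0.55, 0.002], [0.55, -0.835, -0.0], [0.001, 0.001, -1.0]]
force: [0.5, 0.2, -0.2]
finger_gap: 55.0
grasp_force: 0.0
```

>>> send_rows(targets=[[0,0,0,0,0,-7.1,0.6],[0,0,0,0,0,-7.1,0.6],[0,0,0,0,0,-7.1,0.6],[0,0,0,0,0,-7.1,0.6],[0,0,0,0,0,-7.1,0.6],[0,0,0,0,0,-7.1,0.6],[0,0,0,0,0,-7.1,0.6],[0,0,0,0,0,-7.1,0.6],[0,0,0,0,0,0,0.6]])

```text
t: 11.27
eef_pos: [444.3, 142.9, 204.4]
tcp_rot: [[-0.002, 1.0, 0.001], [1.0, 0.002, -0.0], [-0.0, 0.001, -1.0]]
force: [-0.2, 0.0, 0.8]
finger_gap: 54.9
grasp_force: 0.0
```

```bash
python3 go.py 437 140 120 90;python3 meas.py; python3 - <<'E'
from h import *
w=snapshot('wrist');T=snapshot('top');s=snapshot('scene')
for n,p in(('w',w),('t',T),('s',s)):
    print(n,[(np.round(r['centre']),round(r['conf'],2)) for r in boxes_of('driver',p)])
    hsv=cv2.cvtColor(p['color'],cv2.COLOR_RGB2HSV)
    m=((hsv[...,0]<16)&(hsv[...,1]>150)&(hsv[...,2]>110)).astype(np.uint8)
    k,l,st,c=cv2.connectedComponentsWithStats(m)
    for i in np.argsort(-st[1:,4])[:3]+1:
        pts=np.argwhere(l==i)[:,::-1]
        r=cv2.minAreaRect(pts.astype(np.float32));b=cv2.boxPoints(r)
        e=[(b[0]+b[1])/2,(b[2]+b[3])/2] if np.linalg.norm(b[0]-b[1])<np.linalg.norm(b[1]-b[2]) else [(b[1]+b[2])/2,(b[3]+b[0])/2]
        print(st[i],c[i].round(),[atz(p,x,25).round(1) for x in e], atz(p,c[i],27).round())
save(w,'w1')
E
```

```text
t 11.27 pos [444.3 142.9 204.4] yaw 90.1 q [ 8. 13. 94. -0. 73.  8.] F [-0.2  0.   0.8]
shift cm [-0.29 -0.74  8.44] turn z 0.1
90 91 92 93 94 95 96 97 98 99 100 101 102 103 104 105 106 107 108 109 110 111 112 113 114 115 116 117 118 119 120 121 122 123 124
66 64 68 67 64 64 70 69 63 63 68 68 62 63 68 68 66 103 188 217 178 112 98 98 97 95 86 77 76 79 81 81 81 81 81
w [(array([257., 260.,  15.]), 0.63), (array([438., 159.,  30.]), 0.61)]
[309 189  18  57 829] [317. 218.] [array([435.8, 167.5,  25. ]), array([438.3, 110.3,  25. ])] [437. 139.  27.]
[310 167  14  11 131] [316. 172.] [array([443.5, 183.6,  25. ]), array([431. , 183.6,  25. ])] [437. 183.  27.]
[311 256  14  11 122] [317. 261.] [array([430.7,  93.6,  25. ]), array([444. ,  93.5,  25. ])] [437.  94.  27.]
t [(array([573., 106.,  16.]), 0.72), (array([ 277., -228.,   15.]), 0.65), (array([435., 115.,  31.]), 0.54)]
[265 268  22   9 135] [275. 272.] [array([435.7, 139.5,  25. ]), array([437.4,  89.1,  25. ])] [437. 115.  27.]
s [(array([ 288., -233.,   16.]), 0.89), (array([445., 144.,  31.]), 0.67), (array([261., 256.,  15.]), 0.59), (array([512., 157.,  15.]), 0.36)]
[337 205  14   9  26] [343. 209.] [array([433.8, 164. ,  25. ]), array([434.8, 118.6,  25. ])] [435. 139.  27.]
```

View pics/w1.png

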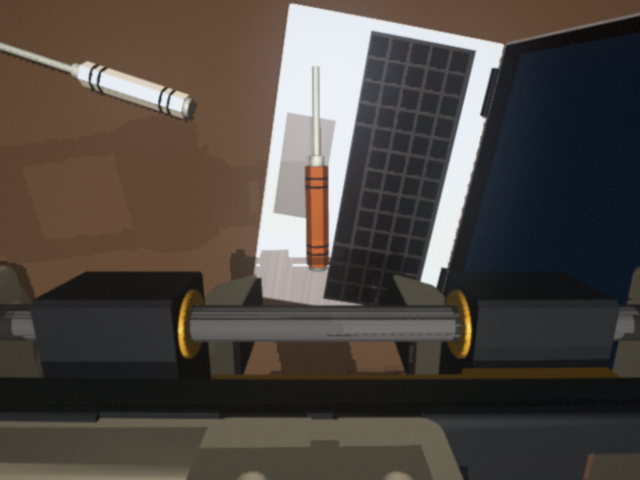

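The wrist view shows the brown handle at (317,218), running from rows 165 to 268 and centred between the fingers once the 7 mm offset is removed. I'll descend in steps and feel for contact.

>>> send_rows(targets=[[0.1,-0.4,3.2,0,0,-1,0.6],[0.1,-0.35,3.2,0,0,0,0.6],[0,0,3.2,0,0,0,0.6],[0,0,3.2,0,0,0,0.6],[0,0,2.6,0,0,0,0.6],[0,0,1.5,0,0,0,0.6],[0,0,0,0,0,0,0.6]])

```text
t: 12.2
eef_pos: [434.1, 144.5, 32.5]
tcp_rot: [[-0.014, 1.0, -0.006], [1.0, 0.014, -0.001], [-0.001, -0.006, -1.0]]
force: [-1.0, 0.0, -0.3]
finger_gap: 55.5
grasp_force: 0.0
```

>>> send_rows(targets=[[0,0,0.5,0,0,0,0.6],[0,0,0.5,0,0,0,0.6],[0,0,0.2,0,0,0,0.6],[0,0,0,0,0,0,0.6]])

```text
t: 12.53
eef_pos: [436.8, 145.0, 23.7]
tcp_rot: [[-0.015, 1.0, 0.001], [1.0, 0.015, 0.0], [0.0, 0.001, -1.0]]
force: [0.2, 0.3, 0.1]
finger_gap: 54.8
grasp_force: 0.0
```

>>> send_rows(targets=[[0,0,0.4,0,0,0,0.6],[0,0,0.2,0,0,0,0.6],[0,0,0.1,0,0,0,0.6],[0,0,0,0,0,0,0.6]])

```text
t: 12.87
eef_pos: [436.4, 144.9, 16.2]
tcp_rot: [[-0.015, 1.0, -0.0], [1.0, 0.015, -0.0], [-0.0, -0.0, -1.0]]
force: [0.2, 0.0, 0.5]
finger_gap: 55.2
grasp_force: 0.0
```

>>> send_rows(targets=[[0,0,0,0,0,0,0.4],[0,0,0,0,0,0,0.3],[0,0,0,0,0,0,0.1],[0,0,0,0,0,0,0.1],[0,0,0,0,0,0,0.1],[0,0,0,0,0,0,0.1]], force=12)

```text
t: 13.37
eef_pos: [436.5, 144.9, 16.4]
tcp_rot: [[-0.015, 1.0, 0.0], [1.0, 0.015, -0.0], [-0.0, 0.0, -1.0]]
force: [0.6, -0.0, -0.8]
finger_gap: 19.5
grasp_force: 0.0
```

>>> send_rows(targets=[[0,0,0,0,0,0,0.1],[0,0,0,0,0,0,0.1],[0,0,0,0,0,0,0]], force=20)

```text
t: 13.62
eef_pos: [436.5, 144.9, 16.3]
tcp_rot: [[-0.015, 1.0, -0.0], [1.0, 0.015, -0.0], [-0.0, -0.0, -1.0]]
force: [0.9, 0.4, -0.1]
finger_gap: 6.1
grasp_force: 0.0
```

The fingers shut above the handle, with the gap passing below 20 mm. So the true tips sit over 20 mm above the reported TCP, in line with the first missed push. I'll reopen and feel downward.

>>> send_rows(targets=[[0,0,0,0,0,0,0.6],[0,0,0,0,0,0,0.6],[0,0,0,0,0,0,0.6],[0,0,0,0,0,0,0.6],[0,0,0,0,0,0,0.6],[0,0,0.3,0,0,0,0.6],[0,0,0.3,0,0,0,0.6],[0,0,0.3,0,0,0,0.6],[0,0,0.3,0,0,0,0.6],[0,0,0,0,0,0,0.6]])

```text
t: 14.45
eef_pos: [436.0, 144.8, 3.6]
tcp_rot: [[-0.015, 1.0, -0.001], [1.0, 0.015, -0.0], [-0.0, -0.001, -1.0]]
force: [-0.1, -1.2, -0.2]
finger_gap: 54.9
grasp_force: 0.0
```

>>> send_rows(targets=[[0,0,0.2,0,0,0,0.6],[0,0,0.2,0,0,0,0.6],[0,0,0.2,0,0,0,0.6],[0,0,0,0,0,0,0.6]])

```text
t: 14.78
eef_pos: [436.3, 144.9, -2.0]
tcp_rot: [[-0.015, 1.0, -0.0], [1.0, 0.015, -0.0], [-0.0, -0.0, -1.0]]
force: [0.3, -0.2, 0.7]
finger_gap: 55.3
grasp_force: 0.0
```

>>> send_rows(targets=[[0,0,0.2,0,0,0,0.6],[0,0,0.2,0,0,0,0.6],[0,0,0,0,0,0,0.6]])

```text
t: 15.03
eef_pos: [436.3, 144.9, -6.0]
tcp_rot: [[-0.015, 1.0, -0.0], [1.0, 0.015, -0.0], [-0.0, -0.0, -1.0]]
force: [-1.2, 0.7, 0.5]
finger_gap: 54.8
grasp_force: 0.0
```

>>> send_rows(targets=[[0,0,0.2,0,0,0,0.6],[0,0,0.1,0,0,0,0.6],[0,0,0,0,0,0,0.6]])

```text
t: 15.28
eef_pos: [436.3, 144.9, -8.9]
tcp_rot: [[-0.015, 1.0, -0.0], [1.0, 0.015, -0.0], [-0.0, -0.0, -1.0]]
force: [0.1, 0.5, 0.2]
finger_gap: 55.2
grasp_force: 0.0
```

>>> send_rows(targets=[[0,0,0.2,0,0,0,0.6],[0,0,0.1,0,0,0,0.6],[0,0,0,0,0,0,0.6]])

```text
t: 15.53
eef_pos: [436.3, 144.9, -11.9]
tcp_rot: [[-0.015, 1.0, -0.0], [1.0, 0.015, -0.0], [-0.0, -0.0, -1.0]]
force: [0.9, -0.3, 0.4]
finger_gap: 55.0
grasp_force: 0.0
```

>>> send_rows(targets=[[0,0,0.2,0,0,0,0.6],[0,0,0.1,0,0,0,0.6],[0,0,0,0,0,0,0.6]])

```text
t: 15.78
eef_pos: [436.3, 144.9, -14.9]
tcp_rot: [[-0.015, 1.0, -0.0], [1.0, 0.015, -0.0], [-0.0, -0.0, -1.0]]
force: [0.1, -0.3, 0.7]
finger_gap: 55.4
grasp_force: 0.0
```

>>> send_rows(targets=[[0,0,0.2,0,0,0,0.6],[0,0,0.1,0,0,0,0.6],[0,0,0,0,0,0,0.6]])

```text
t: 16.03
eef_pos: [436.3, 144.9, -17.9]
tcp_rot: [[-0.015, 1.0, -0.0], [1.0, 0.015, -0.0], [-0.0, -0.0, -1.0]]
force: [-0.2, 0.1, 0.3]
finger_gap: 55.0
grasp_force: 0.0
```

>>> send_rows(targets=[[0,0,0.2,0,0,0,0.6],[0,0,0,0,0,0,0.6]])

```text
t: 16.2
eef_pos: [436.3, 144.9, -19.9]
tcp_rot: [[-0.015, 1.0, -0.0], [1.0, 0.015, -0.0], [-0.0, -0.0, -1.0]]
force: [1.5, -0.6, 0.0]
finger_gap: 55.3
grasp_force: 0.0
```

>>> send_rows(targets=[[0,0,0.2,0,0,0,0.6],[0,0,0,0,0,0,0.6]])

```text
t: 16.37
eef_pos: [436.3, 144.9, -21.9]
tcp_rot: [[-0.015, 1.0, -0.0], [1.0, 0.015, -0.0], [-0.0, -0.0, -1.0]]
force: [-0.8, -0.5, -0.6]
finger_gap: 55.0
grasp_force: 0.0
```

>>> send_rows(targets=[[0,0,0.1,0,0,0,0.6],[0,0,0,0,0,0,0.6]])

```text
t: 16.53
eef_pos: [436.4, 144.9, -22.8]
tcp_rot: [[-0.015, 1.0, -0.0], [1.0, 0.015, -0.0], [-0.0, -0.0, -1.0]]
force: [0.1, -0.5, -0.4]
finger_gap: 55.6
grasp_force: 0.0
```

>>> send_rows(targets=[[0,0,0.1,0,0,0,0.6],[0,0,0,0,0,0,0.6]])

```text
t: 16.7
eef_pos: [436.4, 144.9, -23.8]
tcp_rot: [[-0.015, 1.0, -0.0], [1.0, 0.015, -0.0], [-0.0, -0.0, -1.0]]
force: [0.3, 0.5, -0.9]
finger_gap: 55.2
grasp_force: 0.0
```

>>> send_rows(targets=[[0,0,0,0,0,0,0.4],[0,0,0,0,0,0,0.3],[0,0,0,0,0,0,0.15],[0,0,0,0,0,0,0.15],[0,0,0,0,0,0,0.15],[0,0,0,0,0,0,0.15],[0,0,0,0,0,0,0.1],[0,0,0,0,0,0,0.1]], force=20)

```text
t: 17.37
eef_pos: [436.6, 144.9, -23.6]
tcp_rot: [[-0.015, 1.0, 0.0], [1.0, 0.015, -0.0], [-0.0, 0.0, -1.0]]
force: [-0.7, 1.1, -0.1]
finger_gap: 21.5
grasp_force: 20.0
```

>>> send_rows(targets=[[0,0,-0.6,0,0,0,0.1],[0,0,-1.2,0,0,0,0.1],[0,0,-2,0,0,0,0.1],[0,0,-2,0,0,0,0.1],[0,0,-2,0,0,0,0.1],[0,0,-2,0,0,0,0.1],[0,0,-1,0,0,0,0.1],[0,0,0,0,0,0,0.1]])

```text
t: 18.03
eef_pos: [437.9, 145.2, 86.7]
tcp_rot: [[-0.015, 1.0, 0.005], [1.0, 0.015, 0.001], [0.001, 0.005, -1.0]]
force: [1.1, 0.4, -1.4]
finger_gap: 21.5
grasp_force: 20.0
```

```bash
python3 go.py 470 -229 84 93.8; python3 - <<'E'
from h import *
w=snapshot('wrist');t=snapshot('scene')
for p in (w,t):
    hsv=cv2.cvtColor(p['color'],cv2.COLOR_RGB2HSV)
    m=((hsv[...,0]<16)&(hsv[...,1]>150)&(hsv[...,2]>110)).astype(np.uint8)
    k,l,st,c=cv2.connectedComponentsWithStats(m)
    for i in np.argsort(-st[1:,4])[:3]+1: print(st[i],atz(p,c[i],130).round(),atz(p,c[i],25).round())
s=state();print(s['finger_gap'],s['grasp_force'],np.round(s['force'],1),np.round(s['ft_torque'],2))
E
```

```text
t 18.03 pos [437.9 145.2  86.7] yaw 90.85 q [  9.  20. 106.  -0.  55.   8.] F [ 1.1  0.4 -1.4]
shift cm [-37.46   2.65   0.27] turn z -2.9
[ 297  204   56   30 1212] [437. 182. 130.] [437. 163.  25.]
[308 260  33  21 660] [438. 160. 130.] [439. 125.  25.]
[308 239  33  16 484] [437. 170. 130.] [438. 142.  25.]
21.976349883945556 19.991549961268902 [-0.7 -0.1 -1.7] [ 0.03 -0.09 -0.04]
```

>>> send_rows(targets=[[-2,0.2,0,0,0,0,0.1],[-3.5,0.25,0,0,0,0,0.1],[-3.5,0.25,0,0,0,0,0.1],[-3.5,0.25,0,0,0,0,0.1],[-3.5,0.25,0,0,0,0,0.1],[-3.5,0.25,0,0,0,0,0.1],[-3.5,0.25,0,0,0,0,0.1],[-3.5,0.25,0,0,0,0,0.1],[-3.5,0.25,0,0,0,0,0.1],[-3.5,0.25,0,0,0,0,0.1],[-2,0.2,0,0,0,-1.5,0.1],[-2,0,0,0,0,-1.5,0.1]])

```text
t: 19.13
eef_pos: [468.2, -231.1, 82.7]
tcp_rot: [[-0.067, 0.998, -0.002], [0.998, 0.067, 0.001], [0.002, -0.002, -1.0]]
force: [0.2, -0.4, -1.1]
finger_gap: 21.8
grasp_force: 20.0
```

>>> send_rows(targets=[[0,0,1.5,0,0,0,0.1],[0,0,2,0,0,0,0.1],[0,0,2,0,0,0,0.1],[0,0,2,0,0,0,0.1],[0,0,1.5,0,0,0,0.1],[0,0,1,0,0,0,0.1],[0,0,0.7,0,0,0,0.1],[0,0,0,0,0,0,0.1]])

```text
t: 19.8
eef_pos: [467.9, -228.9, -24.4]
tcp_rot: [[-0.067, 0.998, -0.003], [0.998, 0.067, 0.002], [0.002, -0.003, -1.0]]
force: [0.8, 0.3, -0.8]
finger_gap: 21.6
grasp_force: 20.0
```

```bash
python3 go.py 470 -229 -31.6 93.8; python3 - <<'E'
from h import *
for n in('wrist','scene'):
    p=snapshot(n);hsv=cv2.cvtColor(p['color'],cv2.COLOR_RGB2HSV)
    m=((hsv[...,0]<16)&(hsv[...,1]>150)&(hsv[...,2]>110)).astype(np.uint8)
    k,l,st,c=cv2.connectedComponentsWithStats(m)
    for i in np.argsort(-st[1:,4])[:3]+1: print(n,st[i],atz(p,c[i],28).round())
E
```

```text
t 19.8 pos [ 467.9 -228.9  -24.4] yaw 93.84 q [-34.  35. 102.  -0.  44. -38.] F [ 0.8  0.3 -0.8]
shift cm [-0.03  0.21  0.72] turn z 0.0
wrist [ 298  256   54   49 1806] [ 467. -215.   28.]
wrist [ 298  204   55   30 1501] [ 466. -190.   28.]
wrist [298 236  55  19 754] [ 466. -201.   28.]
scene [318   0  37   5 130] [-383.  718.   28.]
```

>>> send_rows(targets=[[0,0.1,0.2,0,0,0,0.1],[0,0.1,0.2,0,0,0,0.1],[0,0,0.15,0,0,0,0.1],[0,0,0,0,0,0,0.1]])

```text
t: 20.23
eef_pos: [471.1, -229.5, -28.0]
tcp_rot: [[-0.067, 0.998, 0.0], [0.998, 0.067, -0.0], [-0.0, 0.0, -1.0]]
force: [-0.5, 0.5, -2.2]
finger_gap: 21.7
grasp_force: 20.0
```

>>> send_rows(targets=[[0,0,0.1,0,0,0,0.1],[0,0,0,0,0,0,0.1]])

```text
t: 20.4
eef_pos: [471.0, -229.5, -29.1]
tcp_rot: [[-0.067, 0.998, 0.0], [0.998, 0.067, -0.0], [-0.0, 0.0, -1.0]]
force: [0.6, 0.5, -1.4]
finger_gap: 21.7
grasp_force: 20.0
```

>>> send_rows(targets=[[0,0,0.1,0,0,0,0.1],[0,0,0,0,0,0,0.1]])

```text
t: 20.57
eef_pos: [471.0, -229.5, -30.2]
tcp_rot: [[-0.067, 0.998, -0.0], [0.998, 0.067, -0.0], [-0.0, -0.0, -1.0]]
force: [-0.1, -0.7, -1.8]
finger_gap: 21.5
grasp_force: 20.0
```

>>> send_rows(targets=[[0,0,0.1,0,0,0,0.1],[0,0,0,0,0,0,0.1]])

```text
t: 20.73
eef_pos: [470.9, -229.4, -31.3]
tcp_rot: [[-0.067, 0.998, -0.0], [0.998, 0.067, 0.0], [0.0, -0.0, -1.0]]
force: [0.4, 0.7, -2.3]
finger_gap: 21.5
grasp_force: 20.0
```

>>> send_rows(targets=[[0,0,0.05,0,0,0,0.1],[0,0,0,0,0,0,0.1]])

```text
t: 20.9
eef_pos: [471.0, -229.5, -31.6]
tcp_rot: [[-0.067, 0.998, 0.0], [0.998, 0.067, -0.0], [-0.0, 0.0, -1.0]]
force: [-0.7, 0.3, -0.8]
finger_gap: 21.4
grasp_force: 20.0
```

>>> send_rows(targets=[[0,0,0.1,0,0,0,0.1],[0,0,0,0,0,0,0.1]])

```text
t: 21.07
eef_pos: [471.1, -229.5, -31.7]
tcp_rot: [[-0.067, 0.998, 0.0], [0.998, 0.067, -0.0], [-0.0, 0.0, -1.0]]
force: [-3.2, 1.3, 7.9]
finger_gap: 21.7
grasp_force: 20.0
```

>>> send_rows(targets=[[0,0,0.05,0,0,0,0.1],[0,0,0,0,0,0,0.1]])

```text
t: 21.23
eef_pos: [471.1, -229.6, -31.8]
tcp_rot: [[-0.067, 0.998, 0.0], [0.998, 0.067, -0.001], [-0.001, 0.0, -1.0]]
force: [-4.1, 2.4, 12.4]
finger_gap: 21.7
grasp_force: 20.0
```

Touchdown at the expected height. I'll ease off, release and rise.

>>> send_rows(targets=[[0,0,-0.12,0,0,0,0.1],[0,0,0,0,0,0,0.28],[0,0,0,0,0,0,0.36],[0,0,0,0,0,0,0.5],[0,0,0,0,0,0,0.5],[0,0,-0.5,0,0,0,0.5],[0,0,-1.5,0,0,0,0.5],[0,0,-3,0,0,0,0.5],[0,0,-4,0,0,0,0.5],[0,0,-4,0,0,0,0.5],[0,0,-4,0,0,0,0.5],[0,0,-4,0,0,0,0.5]])

```text
t: 22.23
eef_pos: [470.6, -229.2, 180.4]
tcp_rot: [[-0.067, 0.998, 0.0], [0.998, 0.067, -0.0], [-0.0, 0.0, -1.0]]
force: [1.1, -1.1, -0.4]
finger_gap: 45.9
grasp_force: 0.0
```

>>> send_rows(targets=[[-4,0,-2,0,0,0,0.5],[-4,0,-2,0,0,0,0.5],[-4,0,0,0,0,0,0.5],[-4,0,0,0,0,0,0.5],[-4,0,0,0,0,0,0.5],[0,0,0,0,0,0,0.5],[0,0,0,0,0,0,0.5]])

```text
t: 22.82
eef_pos: [483.2, -425.3, 214.1]
tcp_rot: [[-0.064, 0.998, -0.001], [0.998, 0.064, 0.001], [0.001, -0.001, -1.0]]
force: [0.1, -0.7, -0.2]
finger_gap: 46.0
grasp_force: 0.0
```

```bash
python3 meas.py; python3 - <<'E'
from h import *
p=snapshot('scene');t=snapshot('top')
print(state()['t'],state()['eef_pos'])
for p in(p,t):
    for q in ['driver','screen','mouse','cup','drill']: print(q,[(np.round(r['centre']),round(r['conf'],2)) for r in boxes_of(q,p)])
    hsv=cv2.cvtColor(p['color'],cv2.COLOR_RGB2HSV)
    m=((hsv[...,0]<18)&(hsv[...,1]>135)&(hsv[...,2]>100)).astype(np.uint8)
    m=cv2.morphologyEx(m,cv2.MORPH_CLOSE,np.ones((5,5)))
    k,l,st,c=cv2.connectedComponentsWithStats(m)
    for i in np.argsort(-st[1:,4])[:3]+1:
        pts=np.argwhere(l==i)[:,::-1];b=cv2.boxPoints(cv2.minAreaRect(pts.astype(np.float32)))
        e=[(b[0]+b[1])/2,(b[2]+b[3])/2] if np.linalg.norm(b[0]-b[1])<np.linalg.norm(b[1]-b[2]) else [(b[1]+b[2])/2,(b[3]+b[0])/2]
        print(st[i],c[i].round(),[atz(p,x,18).round() for x in e])
E
```

```text
90 91 92 93 94 95 96 97 98 99 100 101 102 103 104 105 106 107 108 109 110 111 112 113 114 115 116 117 118 119 120 121 122 123 124
73 71 74 73 70 70 74 74 70 69 73 73 68 68 73 73 71 106 188 216 178 113 100 100 99 97 87 79 78 80 82 82 82 82 82
22.9667 [ 484.12327722 -422.55304329  215.58485286]
driver [(array([ 476., -229.,   23.]), 0.86), (array([ 286., -234.,   16.]), 0.56), (array([256., 256.,  16.]), 0.53)]
screen [(array([641., 136., 154.]), 0.96)]
mouse [(array([ 470., -469.,   31.]), 0.92)]
cup [(array([748., -16.,  48.]), 0.87)]
drill [(array([605., 491., 109.]), 0.69)]
[316   0  43  27 613] [342.   9.] [array([-289.,  749.,   18.]), array([-380.,  617.,   18.])]
[511  73  52  45 514] [535.  99.] [array([ 430., 1073.,   18.]), array([427., 824.,  18.])]
[502  28  24  61 368] [513.  61.] [array([ 143., 1184.,   18.]), array([331., 884.,  18.])]
driver [(array([248., 263.,  16.]), 0.85)]
screen [(array([623., 145., 125.]), 0.91)]
mouse [(array([ 472., -247.,   23.]), 0.24)]
cup [(array([766., -27.,  50.]), 0.61)]
drill [(array([570., 502., 174.]), 0.73), (array([559., 166.,  17.]), 0.16)]
[409 270  35  10 253] [427. 274.] [array([ 469., -205.,   18.]), array([ 474., -287.,   18.])]
```

```bash
python3 -c "
from plant import sign_off
print(sign_off())"
```

```text
the job is handed in; nothing more can be done
None
```

The job is handed in at about 23 s: the screen measures about 110° open, the brown screwdriver lies lengthwise in the blue-mat bay, and the mouse, cup and drill show no movement. My first push passed above the lid because the fingers' true tips sit about 38 mm above the reported TCP.

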